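# Shut and lock the filings box

## Task

Shut and lock the filings box in the sweep tray: its lid was dropped on while the bolt was still shot. Draw the locking knob on the front out until it stays out, press the lid down until the sprung catch at each end has snapped over its edge, then push the knob fully home so that the bolt locks the lid. Press by feel, never with more than 50 N on the lid, and leave the tools around the box where they lie.

Things in the scene. Friction and masses are not known exactly. Their poses are not given: they have to be found in the camera images.
- filings_box: grey metal box, 84 x 130 mm, rim 48 mm high, screwed down by a dark base plate (106 x 180 x 3 mm). Origin: centre of its underside. x: from its front (knob side) to its back; y: along it, to its left end; z: up. A springy gasket stands 3 mm over the rim. Steel catch housings (38 mm wide) at both ends: |y| = 65 to 81 mm, up to z = 64.5 mm. Lid shut: its underside 48 to 50 mm over this origin.
- box_lid: loose aluminium lid: plate 84 x 130 x 5 mm, centring skirt, tongue under its front for the bolt, steel lifting knob on top (19 mm across, 13 mm high). Origin: centre of the plate's underside; axes as the box's. It starts level, 60 mm over the box's origin, on the two catches' slopes and just over the shot bolt. Each end needs about 15 to 25 N to pass its catch; it drops 11 mm in all.
- lid_left (a point): point on the lid's top face, 45 mm from its centre towards its left end (+y of the box), a good place to press
- lid_right (a point): point on the lid's top face, 45 mm from its centre towards its right end (-y of the box), a good place to press
- catch_left (a joint): sprung steel catch nose at the left end (31 mm wide, sloped on top, flat below): 0 m fully forward, reaching 3 mm in over the lid's edge with its flat underside 54.2 mm above the box's origin; grows to 0.006 m as it is pushed outward. It springs back to 0 once the lid's edge is past it.
- catch_right (a joint): the same catch at the right end
- lock_knob (a joint): travel of the locking knob and its bolt: 0 m home (bolt shot), 0.013 m drawn fully out to the front (-x of the box). A detent holds it at either end and takes about 6 N to pass half way. The bolt (6 mm thick, axis 32 mm over the box's origin) goes home with the lid open, or through the tongue with the lid shut or nearly shut; otherwise the tongue's foot blocks it.
- knob_grip (a point): centre of the grip of the black pull knob: round, axis along x of the box, grip 22 mm in diameter and 10 mm long, with a thinner neck (15 mm) behind it towards the box. With the knob home it lies 75 mm in front of the box's origin and 32 mm above the tray floor.
- knob_face (a point): centre of the knob's front end face, 7 mm in front of knob_grip: push here to send it home
- pliers_teal: flat-nose pliers with teal handles, 36 x 149 x 12 mm, lying in the tray: leave alone
- wire_spool: spool of copper binding wire standing on its flange, 52 mm across and 28 mm high: leave alone
- brush: wooden brass-bristle brush, 15 x 150 x 23 mm, lying in the tray: leave alone

How it is judged:
On the way, in this order (a step that is already met when the one before it is completed fails the run):
1. the knob is drawn out to its rest (value of joint lock_knob above 0.01 m), for 0.2 s.
2. both ends of the lid are down under their catches while the bolt is still drawn (value of joint lock_knob above 0.008 m and z of each of lid_left, lid_right in the frame of filings_box below 0.0556 m and value of joint each of catch_left, catch_right below 0.001 m), for 0.2 s.
At the end, for the whole second after the job is handed in: The lid lies shut on the box: both ends' top faces are less than 55.6 mm above the box's origin, each catch is sprung forward over the lid's edge (within 1 mm of fully forward), the lid is centred within 4 mm and at rest, and the knob is home within 2 mm (value of joint lock_knob below 0.002 m and z of each of lid_left, lid_right in the frame of filings_box below 0.0556 m and value of joint each of catch_left, catch_right below 0.001 m and horizontal distance between box_lid and filings_box below 0.004 m and linear speed of box_lid below 0.01 m/s); the robot touches nothing.
It fails at once if the lid is pressed with more than 50 N (contact force between any of the arm, the fingers and box_lid above 50 N).
It fails at once if the pliers, spool or brush is moved by more than 15 mm (distance of any of pliers_teal, wire_spool, brush from where it was at the start of the episode above 0.015 m).
It also fails if it takes over 48 s, if anything falls off the work surface, if the arm or the gripper's body presses on something with over 40 N, if the wrist force passes 120 N, or if a joint passes its speed limit or range.

## Robot

A 6-joint arm with a two-finger parallel gripper is mounted at the origin on a cart in front of the work surface, level with it; the furniture and walls round the work are solid. World frame = base frame: x ahead of the robot, y to its left, z up, the work surface at z = 0. Lengths are in m, angles in rad, forces in N, time in s.
With the tool pointing down it reaches from about 0.325 to 0.775 m from the base axis. Payload 5.5 kg.
Tool frame: the origin (TCP) lies between the finger pads; the fingertips stand 8 mm ahead of it and the grasp point (between the pads) lies 11 mm behind it (tcp_to_tips is the distance from the TCP to the fingertips, in m); z points along the fingers, y is the direction in which the jaws open and shut (so a half turn about z gives the same grasp; the last joint's range is limited). The gripper opens to 88 mm and grips with 3 to 60 N. Pads are 20 mm wide; open, the fingers measure 115 mm over their backs; the gripper's body (75 mm by 178 mm) begins 61 mm behind the grasp point.
Start: joints at [-1.197, 0.091, 1.231, -0, 1.82, -0.057], TCP at [0.251, -0.545, 0.231] pointing down, gripper open.
Joint ranges: [-2.87, 2.87], [-0.86, 2.18], [0.17, 2.46], [-1.51, 4.65], [0.06, 2.69], [-2.65, 2.65]. Speed limits (rad/s): [2.57, 2.57, 3.01, 3.14, 3.14, 3.14].

## Interface

Orientations are given as a unit quaternion [w, x, y, z].
In Python, from bench import * gives the robot as it stands. Calls block until the motion is done:
- move_to(position, orientation): joint-space move of the TCP to a pose.
- move_l(position, speed=0.15, orientation=None): straight line of the TCP; orientation=None keeps the orientation; speed is the mean speed in m/s.
- movej(angles): joint-space move.
- gripper_open() and close(): open the fingers fully, or close them until they stop; the grip force is fixed at half the most.
- hold(seconds).
- inverse_kinematics(position, orientation): joint angles nearest the present ones, or None.
- state(): the state.
- get_image(name): name is "scene" or "top"; returns a dict with "frame" (400x640x3 uint8, blue, green, red), "depth" (400x640 float32, m along the optical axis (not along the pixel's ray), 0 where there is no reading), "camera_matrix" (3x3 intrinsics, pixels), "view" (4x4, takes a point from world to camera coordinates). Camera axes: x right, y up, looking along -z (the intrinsics and any distortion apply to the point x, -y, -z); pixel columns grow to the right and rows downward; lengths in m; the calibration is good to about 2 mm. A picture is of the moment at which its call begins.
A pose or a line that the arm cannot do raises IKError and nothing moves.
- job_done(): hands the job in, once; it reports no verdict.
The state is a dict: "time": time; "joint_pos": joint angles; "dq": joint speeds; "joint_torque": joint torques, N m; "ee_pos": TCP position; "ee_rot": TCP orientation; "ft_force": force on the tool from outside, world axes, zero at the start; "moment": the same for the moment, N m; "finger_gap": finger opening in m.
Only numpy, scipy, OpenCV 4.12 (cv2) and the standard library are available. Lean on these libraries where they do the work, as an engineer would, in place of code of your own. Each camera call takes 0.05 s, during which the arm holds its last target. There are 200 camera calls.

## Working session

There is one attempt and no reset: what is moved stays moved. The work goes in short steps, each a Python script; the robot and the scene stay as the last script left them, time stands still between calls to the robot, and variables do not carry over. Pictures are saved under pics/ and viewed, on a budget of 10 in all, crops included, one or two more only if the job needs it, and the job is handed in when it is done.

```bash
mkdir -p pics; ls
python3 - <<'E'
from bench import *
import cv2,numpy as np
for n in("scene","top"):
    d=get_image(n); cv2.imwrite(f"pics/{n}0.png",d["frame"]); np.savez(f"{n}0.npz",**d)
    print(n,d["camera_matrix"],d["view"],d.keys())
print(state())
E
```

```text
pics
scene [[445.97765038   0.         310.75184947]
 [  0.         445.97765038 204.87176714]
 [  0.           0.           1.        ]] [[-0.52739894 -0.84960144 -0.00526852  0.35369703]
 [ 0.36093402 -0.2296586   0.90387143 -0.1980306 ]
 [-0.76914043  0.47479924  0.42777176 -0.55629453]
 [ 0.          0.          0.          1.        ]] dict_keys(['frame', 'depth', 'camera_matrix', 'view'])
top [[416.30598208   0.         320.89336172]
 [  0.         416.30598208 202.61387035]
 [  0.           0.           1.        ]] [[-0.00591519 -0.99975858  0.02116098  0.0889479 ]
 [ 0.98546392 -0.00223513  0.16987012 -0.48475133]
 [-0.16978182  0.0218582   0.98523924 -0.83896945]
 [ 0.          0.          0.          1.        ]] dict_keys(['frame', 'depth', 'camera_matrix', 'view'])
{'time': 0.1, 'joint_pos': array([-1.19669898e+00,  9.17836778e-02,  1.23176119e+00, -2.19845677e-05,
        1.81981403e+00, -5.67069443e-02]), 'dq': array([ 0.00063742, -0.00063806, -0.00269419, -0.00147259, -0.0004433 ,
       -0.00030537]), 'joint_torque': array([ 4.17121919e-03, -4.47857273e+01, -4.07570100e+01,  7.01242732e-02,
        2.84801406e-02, -1.10772655e-04]), 'ee_pos': array([ 0.25045475, -0.54494349,  0.2296223 ]), 'ee_rot': array([-8.70341811e-04,  9.76890714e-01,  2.13737579e-01, -1.50081556e-04]), 'ft_force': array([0.77220501, 0.04204032, 0.24896413]), 'moment': array([0.02177854, 0.00957919, 0.01886754]), 'finger_gap': 0.08803942966189916}
```

View pics/top0.png

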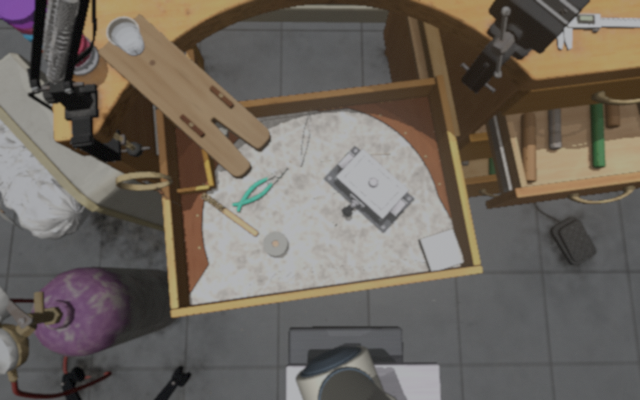

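View pics/scene0.png

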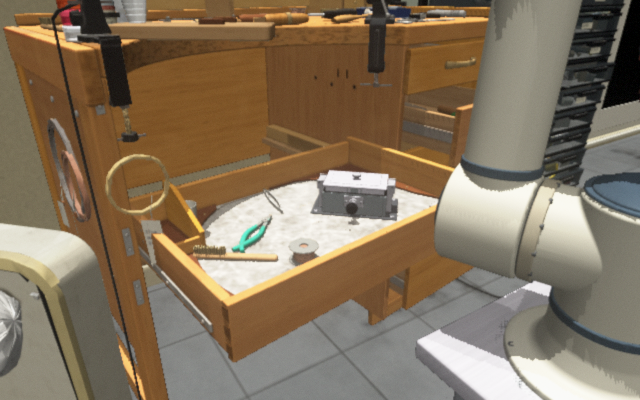

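The top view shows the box centred near (370,188), with the knob at about (347,212) facing lower left. The pliers are at (258,190), the spool at (275,243) and the brush at (232,214). Next is a closer crop.

```bash
cat > h.py <<'E'
import numpy as np
def deproj(d,u,v,z=None):
    K=d["camera_matrix"];V=d["view"];Vi=np.linalg.inv(V)
    r=np.array([(u-K[0,2])/K[0,0],-(v-K[1,2])/K[1,1],-1])
    if z is None:
        t=float(d["depth"][int(round(v)),int(round(u))]); return (Vi@np.r_[r*t,1])[:3]
    w=Vi[:3,:3]@r;o=Vi[:3,3]; return o+w*(z-o[2])/w[2]
E
python3 - <<'E'
import cv2,numpy as np
from h import *
d=np.load("top0.npz")
c=d["frame"][140:240,315:420]; cv2.imwrite("pics/topc.png",cv2.resize(c,None,fx=6,fy=6,interpolation=cv2.INTER_CUBIC)[:600])
for u,v in[(410,160),(300,200),(320,130),(250,255),(300,300),(440,190),(460,200),(370,192),(373,183),(385,200),(347,212)]: print(u,v,deproj(d,u,v).round(4))
E
```

```text
410 160 [ 5.894e-01 -1.161e-01  1.000e-04]
300 200 [ 0.4983  0.1323 -0.0011]
320 130 [0.6598 0.0871 0.0007]
250 255 [3.778e-01 2.397e-01 1.000e-04]
300 300 [ 0.2506  0.1468 -0.5396]
440 190 [ 0.5196 -0.1797  0.0028]
460 200 [ 0.4846 -0.1983  0.0713]
370 192 [ 0.5034 -0.0145  0.0627]
373 183 [ 0.5192 -0.0191  0.0773]
385 200 [ 0.4863 -0.045   0.0634]
347 212 [0.4643 0.0324 0.0447]
```

View pics/topc.png

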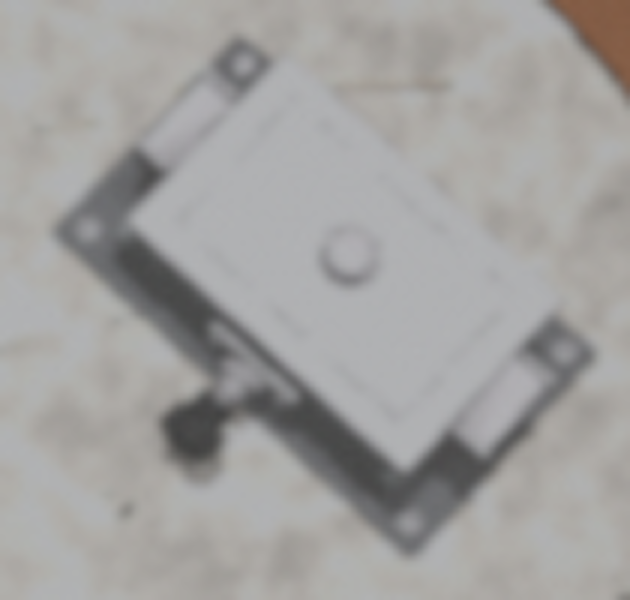

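The crop shows the lid's corners at (130,220), (288,55), (558,300) and (405,470). The knob grip is at about (192,428), and the base plate corners are at (58,230), (412,555) and (595,352).

Run:
```python
import numpy as np
from h import *
d=np.load("top0.npz")
f=lambda u,v,z:deproj(d,315+(u-2.5)/6,140+(v-2.5)/6,z)
L,T,R,B=[f(u,v,.065) for u,v in[(130,220),(288,55),(558,300),(405,470)]]
c=(L+T+R+B)/4; ya=(L+T-R-B); xa=(T+R-L-B)
print("lid",c,np.linalg.norm(ya)/2,np.linalg.norm(xa)/2,np.arctan2(-ya[0],ya[1]),np.arctan2(xa[1],xa[0]))
l,b,r=[f(u,v,.003) for u,v in[(58,230),(412,555),(595,352)]]
print("base",(l+r)/2,np.linalg.norm(l-b),np.linalg.norm(r-b),np.arctan2(-(l-b)[0],(l-b)[1]),np.arctan2((r-b)[1],(r-b)[0]))
print("knob",f(192,428,.04),f(349,255,.078))
a=np.arctan2(-ya[0],ya[1]); x=np.array([np.cos(a),np.sin(a),0]); print("pred knob",c-.075*x)
# spool, pliers, brush, knob blob depth
for u,v in[(275,243),(238,207),(285,170),(256,234),(207,196)]: print(deproj(d,u,v))
# tray wall profile behind (towards robot)
for v in range(225,300,6): print(v,deproj(d,330,v).round(3))
```

```text
lid [ 0.52221351 -0.01892098  0.065     ] 0.12721981131725818 0.08117424153084661 -0.7604883759018483 -0.7535495143499338
base [ 0.52415958 -0.02084601  0.003     ] 0.17647783946825027 0.10276966584642917 -0.7588748405749789 -0.752908323787562
knob [0.46730833 0.03284598 0.04      ] [ 0.52100042 -0.01848926  0.078     ]
pred knob [0.46787605 0.03277467 0.065     ]
[0.40151148 0.18396892 0.0252437 ]
[0.48085273 0.26629223 0.01157095]
[0.56518023 0.16565249 0.00451883]
[0.42228952 0.22654651 0.00860954]
[0.50330233 0.33151363 0.0219769 ]
225 [ 0.442  0.066 -0.   ]
231 [ 0.429  0.066 -0.003]
237 [ 0.416  0.067 -0.001]
243 [ 0.403  0.067 -0.001]
249 [0.39  0.067 0.002]
255 [0.377 0.067 0.002]
261 [ 0.364  0.067 -0.001]
267 [0.351 0.067 0.003]
273 [0.338 0.068 0.003]
279 [0.326 0.068 0.002]
285 [0.314 0.069 0.029]
291 [0.304 0.071 0.078]
297 [ 0.26   0.045 -0.543]
```

```bash
cat >> h.py <<'E'
BOX=np.array([.523,-.0197,0]);YAW=-.757
def W(x,y,z):
    c,s=np.cos(YAW),np.sin(YAW); return BOX+np.array([c*x-s*y,s*x+c*y,z])
def q(a): return [0,np.cos(a/2),np.sin(a/2),0]
def inbox(v):
    c,s=np.cos(YAW),np.sin(YAW); return np.array([c*v[0]+s*v[1],-s*v[0]+c*v[1],v[2]])
E
python3 - <<'E'
from bench import *
from h import *
d=np.load("top0.npz")
P=np.array([deproj(d,u,v) for v in range(0,400,4) for u in range(0,640,4) if d["depth"][v,u]>0])
m=(np.hypot(P[:,0],P[:,1])<.68)&(P[:,0]>.2)&(P[:,1]<.15)
print("max z in sweep",P[m][P[m][:,2].argmax()])
for a in(YAW,YAW+np.pi,YAW-np.pi): print(a,inverse_kinematics(W(-.077,0,.15),q(a)),inverse_kinematics(W(-.077,0,.021),q(a)),inverse_kinematics(W(-.12,0,.021),q(a)))
E
```

```text
max z in sweep [ 0.63703393 -0.12041677  0.47696152]
-0.757 [-1.75744210e-03 -2.69831589e-01  1.71290946e+00 -4.44089210e-16
  1.69851478e+00  2.32603888e+00] [-1.75744210e-03 -2.08146020e-01  1.89222805e+00 -4.44089210e-16
  1.45751062e+00  2.32603888e+00] [ 6.56187508e-02 -2.91896573e-01  1.96181777e+00 -4.44089210e-16
  1.47167146e+00  2.39341508e+00]
2.384592653589793 [-1.75744210e-03 -2.69831589e-01  1.71290946e+00 -4.44089210e-16
  1.69851478e+00 -8.15553769e-01] [-1.75744210e-03 -2.08146020e-01  1.89222805e+00 -4.44089210e-16
  1.45751062e+00 -8.15553769e-01] [ 6.56187508e-02 -2.91896573e-01  1.96181777e+00 -4.44089210e-16
  1.47167146e+00 -7.48177576e-01]
-3.8985926535897932 [-1.75744210e-03 -2.69831589e-01  1.71290946e+00 -4.44089210e-16
  1.69851478e+00 -8.15553769e-01] [-1.75744210e-03 -2.08146020e-01  1.89222805e+00 -4.44089210e-16
  1.45751062e+00 -8.15553769e-01] [ 6.56187508e-02 -2.91896573e-01  1.96181777e+00 -4.44089210e-16
  1.47167146e+00 -7.48177576e-01]
```

Run:
```python
from bench import *
from h import *
import cv2
q0=state()["joint_pos"].copy()
j=inverse_kinematics(W(-.077,0,.15),q(YAW+np.pi))
k=j.copy() if hasattr(j,'copy') else np.array(j); k[0]=q0[0]; k[5]=q0[5]
movej(k); movej(j)
move_l(W(-.077,0,.06),.1)
s=state();print(s["time"],inbox(s["ee_pos"]-BOX),s["ft_force"])
ims=[]
for n,c in(("top",(170,260,290,420)),("scene",(155,235,290,420))):
    d=get_image(n);np.savez(n+"1.npz",**d);f=d["frame"][c[0]:c[1],c[2]:c[3]];ims.append(cv2.resize(f,(650,int(650*f.shape[0]/f.shape[1])),interpolation=cv2.INTER_CUBIC))
cv2.imwrite("pics/s1.png",cv2.resize(np.vstack(ims),(480,600)) if 0 else ims[1])
```

```text
3.725 [-0.07664133  0.00034624  0.06081512] [-0.02346954 -0.13868731  0.60713077]
```

View pics/s1.png

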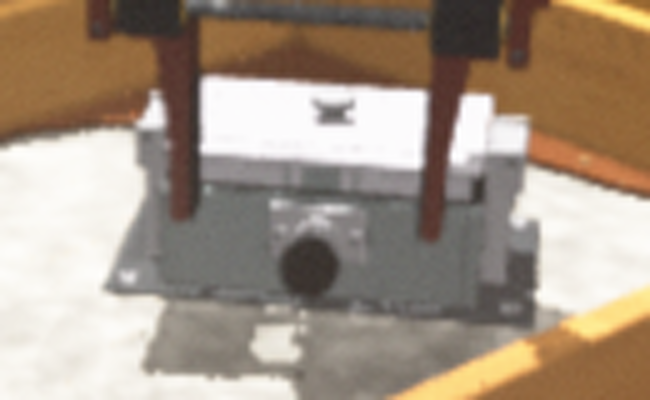

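The knob at (310,267) is midway between the fingertips at (182,215) and (430,238), so I'll descend, grip and draw it.

Run:
```python
from bench import *
from h import *
def rep(t):
    s=state();print(t,round(s["time"],2),inbox(s["ee_pos"]-BOX).round(4),inbox(s["ft_force"]).round(1),round(s["finger_gap"],4));return s
move_l(W(-.077,0,.021),.08); rep("down")
close(); s=rep("closed")
if s["finger_gap"]>.01:
    for x in(-.081,-.084,-.087,-.0905,-.0915):
        move_l(W(x,0,.021),.03); s=rep(x)
        if inbox(s["ft_force"])[0]>22: break
```

```text
down 4.46 [-0.0771 -0.0001  0.0207] [0.  0.4 0.8] 0.0875
closed 5.51 [-0.077  -0.0008  0.0209] [ 0.2 -4.9  1.7] 0.0207
-0.081 5.79 [-0.0802 -0.0008  0.0209] [ 2.5 -5.6  0. ] 0.0207
-0.084 6.04 [-0.0819 -0.0008  0.0209] [ 8.2 -4.1 -3. ] 0.0208
-0.087 6.29 [-0.0868 -0.0008  0.0209] [ 0.7 -5.6  1.8] 0.0208
-0.0905 6.56 [-0.0895 -0.0008  0.0209] [ 3.8 -5.3  0.8] 0.0207
-0.0915 6.81 [-0.0896 -0.0008  0.021 ] [ 7.5 -4.5 -2.4] 0.0206
```

```bash
cat >> h.py <<'E'
def rep(t):
    from bench import state
    s=state();print(t,round(s["time"],2),inbox(s["ee_pos"]-BOX).round(4),inbox(s["ft_force"]).round(1),round(s["finger_gap"],4));return s
def press(y,top=.076):
    from bench import move_l,state
    move_l(W(0,y,.110),.15); move_l(W(0,y,top),.1); f0=state()["ft_force"][2]
    z=top
    while z>.045:
        z-=.001; move_l(W(0,y,z),.02); s=rep(round(z,4)); f=s["ft_force"][2]-f0
        if f>37 or (s["ee_pos"][2]<.0625 and f>22): break
    move_l(W(0,y,.110),.15)
E
python3 - <<'E'
from bench import *
from h import *
gripper_open(); rep("open")
move_l(W(-.0895,0,.11),.15); close()
press(.045)
E
```

```text
open 7.92 [-0.0915  0.      0.021 ] [-0.6  0.5  0.2] 0.0881
0.075 11.57 [0.0002 0.0452 0.0756] [-0.2  0.8  0.2] 0.0003
0.074 11.82 [0.     0.045  0.0741] [ 0.3 -0.  -0. ] 0.0003
0.073 12.07 [-0.      0.045   0.0729] [-0.1  0.1  0.1] 0.0005
0.072 12.32 [0.0001 0.0451 0.0723] [-0.8  0.3  1.7] 0.0003
0.071 12.57 [0.0002 0.0452 0.0717] [-0.4 -0.4  4.3] 0.0004
0.07 12.82 [0.0004 0.0451 0.0708] [-0.4 -1.9  5.9] 0.0005
0.069 13.07 [0.0005 0.0451 0.07  ] [-0.2 -2.   6.8] 0.0002
0.068 13.32 [-0.0002  0.0448  0.0674] [-0.9 -0.3 -0.4] 0.0004
0.067 13.57 [-0.0002  0.0449  0.0666] [-0.9 -0.7  1.1] 0.0003
0.066 13.82 [-0.0001  0.0449  0.066 ] [-0.8 -1.   2. ] 0.0005
0.065 14.07 [-0.      0.045   0.0657] [-2.2 -1.6  5.8] 0.0002
0.064 14.32 [0.     0.0451 0.0652] [-2.6 -2.4  7.1] 0.0003
0.063 14.57 [0.     0.0451 0.0647] [-3.2 -3.  10.6] 0.0005
0.062 14.82 [0.0002 0.0454 0.0641] [-3.  -2.3 10.5] 0.0004
0.061 15.07 [0.0003 0.0455 0.0639] [-4.6 -3.2 14.5] 0.0007
0.06 15.32 [0.0004 0.0456 0.0635] [-5.8 -3.6 16.2] 0.0007
0.059 15.57 [0.0004 0.0456 0.063 ] [-6.5 -4.9 19. ] 0.0005
0.058 15.82 [0.0005 0.0457 0.0628] [-8.  -6.4 21.8] 0.0003
0.057 16.07 [0.0005 0.0457 0.0627] [-9.3 -6.4 26.4] 0.0001
0.056 16.32 [0.0006 0.0457 0.0625] [-10.6  -8.2  29.9] 0.0005
0.055 16.57 [0.0006 0.0457 0.0625] [-12.6 -10.   34.9] 0.0004
```

Run:
```python
from bench import *
from h import *
press(-.045)
import cv2
d=get_image("scene");np.savez("scene2.npz",**d);f=d["frame"][160:225,300:410]
cv2.imwrite("pics/s2.png",cv2.resize(f,None,fx=7,fy=7,interpolation=cv2.INTER_CUBIC))
```

```text
0.075 18.57 [ 0.0003 -0.0448  0.0757] [ 0.5  0.2 -0.6] 0.0004
0.074 18.82 [ 0.0001 -0.045   0.0741] [ 0.3 -0.5 -0.3] 0.0005
0.073 19.07 [-0.     -0.045   0.0729] [0.3 0.5 0.3] 0.0003
0.072 19.32 [-0.0001 -0.045   0.0719] [-0.4 -0.1 -0.4] 0.0004
0.071 19.57 [ 0.0001 -0.0449  0.0711] [ 0.8 -0.3  0.3] 0.0006
0.07 19.82 [ 0.0002 -0.0449  0.0705] [-0.4  0.   3.7] 0.0006
0.069 20.07 [ 0.0002 -0.045   0.0696] [-0.3 -1.3  4.2] 0.0003
0.068 20.32 [ 0.0002 -0.045   0.0688] [-1.8 -1.4  5.9] 0.0005
0.067 20.57 [ 0.0002 -0.0451  0.068 ] [-2.3 -2.5  6.7] 0.0003
0.066 20.82 [-0.0002 -0.0451  0.0654] [-0.6  0.3 -0.5] 0.0006
0.065 21.07 [-0.0002 -0.0451  0.0646] [ 1.2  1.  -0.3] 0.0008
0.064 21.32 [-0.     -0.045   0.0641] [-1.9 -0.4  1.6] 0.0
0.063 21.57 [ 0.     -0.045   0.0638] [-2.1 -1.2  5.6] 0.0002
0.062 21.82 [ 0.     -0.045   0.0635] [-4.5 -2.9  8.3] 0.0003
0.061 22.07 [ 0.0001 -0.045   0.0631] [-5.4 -4.  10.9] 0.0004
0.06 22.32 [ 0.0001 -0.0451  0.0625] [-5.5 -5.4 14.7] 0.0005
0.059 22.57 [ 0.0001 -0.0451  0.0621] [-7.  -6.5 17.5] 0.0007
0.058 22.82 [ 0.0001 -0.0452  0.0617] [-8.5 -7.2 20.4] 0.0006
0.057 23.07 [ 0.0002 -0.0452  0.0614] [-10.   -8.4  24.2] 0.0005
```

View pics/s2.png

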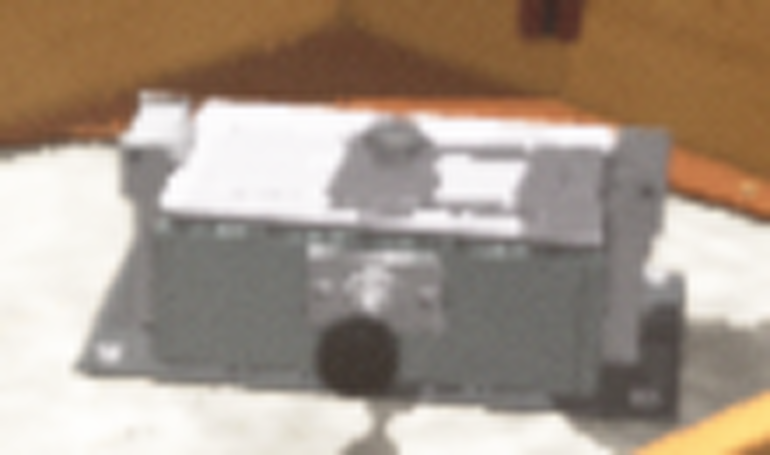

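The lid looks down, with its front edge running from (165,215) to (600,240). I can't judge the last millimetres by eye, so I'll check the end heights from depth.

Run:
```python
from bench import *
from h import *
T=[get_image("top") for _ in range(4)];S=[get_image("scene") for _ in range(4)]
def pts(D,win):
    d=D[0]; dep=np.median([x["depth"] for x in D],0)
    K=d["camera_matrix"];Vi=np.linalg.inv(d["view"])
    v,u=np.mgrid[0:400,0:640];r=np.stack([(u-K[0,2])/K[0,0]*dep,-(v-K[1,2])/K[1,1]*dep,-dep,np.ones_like(dep)],-1)@Vi.T
    p=r[...,:3][dep>0]-BOX; c,s=np.cos(YAW),np.sin(YAW)
    return np.c_[c*p[:,0]+s*p[:,1],-s*p[:,0]+c*p[:,1],p[:,2]]
ld=lambda n:[dict(np.load(n))]
for n,D in(("top now",T),("top start",ld("top0.npz")),("scene now",S),("scene start",ld("scene0.npz"))):
    p=pts(D,0)
    for nm,y,x,w,hx in(("L",.045,0,.012,.03),("mid",.022,0,.008,.03),("-mid",-.022,0,.008,.03),("R",-.045,0,.012,.03),("catchL",.073,0,.006,.015),("catchR",-.073,0,.006,.015),("floorF",.0,-.13,.03,.02)):
        m=(abs(p[:,0]-x)<hx)&(abs(p[:,1]-y)<w)&(p[:,2]<.1); 
        print(n,nm,m.sum(),(np.median(p[m,2])*1e3).round(2) if m.any() else None,end=" | ")
    print()
rep("")
```

```text
top now L 176 54.53 | top now mid 143 54.66 | top now -mid 104 54.7 | top now R 103 54.63 | top now catchL 81 62.1 | top now catchR 0 None | top now floorF 498 -0.25 | 
top start L 321 65.09 | top start mid 213 65.02 | top start -mid 218 64.87 | top start R 329 64.68 | top start catchL 81 62.47 | top start catchR 85 62.24 | top start floorF 495 -0.22 | 
scene now L 277 -542.06 | scene now mid 185 -542.12 | scene now -mid 192 -541.97 | scene now R 281 -541.76 | scene now catchL 66 -542.26 | scene now catchR 75 4.65 | scene now floorF 296 1.77 | 
scene start L 275 -540.98 | scene start mid 182 -541.12 | scene start -mid 180 -540.95 | scene start R 274 -540.82 | scene start catchL 71 -540.54 | scene start catchR 89 4.64 | scene start floorF 295 1.76 | 
 24.02 [-1.000e-04 -4.510e-02  1.096e-01] [ 0.1 -0.3  0.9] 0.0004
```

Both lid ends read about 54.6 mm and level, which is a 10 to 10.5 mm drop and fits being held under the catches at 54.2 mm. I'll give the left end one short confirming press, then push the knob home.

Run:
```python
from bench import *
from h import *
move_l(W(0,.045,.11),.2); move_l(W(0,.045,.066),.15)
for z in(.062,.060,.058,.0565):
    move_l(W(0,.045,z),.03); 
    if rep(z)["ft_force"][2]>27: break
move_l(W(0,.045,.11),.2); move_l(W(-.125,0,.11),.2); move_l(W(-.125,0,.03),.15); rep("front")
move_l(W(-.108,0,.03),.08)
for x in np.arange(-.106,-.080,.002):
    move_l(W(x,0,.03),.03); f=inbox(rep(round(x,4))["ft_force"])
    if f[0]<-20: break
```

```text
0.062 25.35 [0.0004 0.045  0.0627] [ 0.8 -1.   2.6] 0.0001
0.06 25.6 [0.0006 0.0451 0.0626] [-1.5 -4.  10.5] 0.0004
0.058 25.85 [0.0006 0.0452 0.0619] [-4.2 -6.  17.2] 0.0001
0.0565 26.1 [0.0007 0.0452 0.0614] [-5.9 -7.7 21.8] 0.0001
front 28.02 [-0.1245  0.0003  0.0306] [ 0.1 -0.   1. ] 0.0005
-0.106 28.62 [-0.106 -0.     0.03 ] [0.  0.1 0.4] -0.0001
-0.104 28.88 [-0.104 -0.     0.03 ] [ 0.1 -0.3 -0.4] 0.0005
-0.102 29.12 [-0.1025  0.      0.0299] [-3.8 -0.2  1. ] 0.0001
-0.1 29.38 [-0.1006  0.      0.0298] [-4.2  0.6  0.5] 0.0005
-0.098 29.62 [-0.0973  0.      0.0301] [0.6 0.2 1.1] 0.0002
-0.096 29.88 [-0.0956 -0.      0.0301] [-0.5 -0.2  0.1] 0.0004
-0.094 30.12 [-0.0938 -0.      0.03  ] [-0.6  0.5 -0. ] 0.0002
-0.092 30.38 [-0.0934  0.      0.0299] [-6.5 -1.   3. ] 0.0007
-0.09 30.62 [-0.0933  0.      0.0298] [-13.6  -0.4   7. ] 0.0006
-0.088 30.88 [-0.0933  0.      0.0297] [-21.4  -2.3  11.2] 0.0004
```

It hit a hard stop after passing the detent. I'll retreat and compare the knob position with the start picture.

Run:
```python
from bench import *
from h import *
import cv2
move_l(W(-.125,0,.03),.1); move_l(W(-.125,0,.2),.2); j=state()["joint_pos"].copy(); j[0]-=.9; movej(j)
rep("away")
f=[]
D=[get_image("top") for _ in range(3)]; a=np.load("top0.npz")
for fr in(a["frame"],D[0]["frame"]): f.append(cv2.resize(fr[145:235,320:415],None,fx=4,fy=5*.8,interpolation=cv2.INTER_CUBIC))
cv2.imwrite("pics/t3.png",np.hstack(f))
S=get_image("scene");cv2.imwrite("pics/s3.png",np.hstack([cv2.resize(x[160:225,300:410],None,fx=3.6,fy=3.6,interpolation=cv2.INTER_CUBIC) for x in(np.load("scene0.npz")["frame"],S["frame"])]))
# dark knob centroid (px), start vs now
for n,s in(("top",(205,222,338,358)),):
    for fr in(a["frame"],D[0]["frame"]):
        g=cv2.cvtColor(fr,cv2.COLOR_BGR2GRAY)[s[0]:s[1],s[2]:s[3]]; m=g<75; v,u=np.nonzero(m); print(m.sum(),u.mean()+s[2],v.mean()+s[0])
dep=np.median([d["depth"] for d in D],0); d=dict(D[0]);d["depth"]=dep
for y in(.045,-.045):
    w=W(0,y,.0545);p=d["view"]@np.r_[w,1];K=d["camera_matrix"];u,v=K[0,0]*p[0]/-p[2]+K[0,2],-K[1,1]*p[1]/-p[2]+K[1,2]
    print("z",y,np.median([deproj(d,u+i,v+k)[2] for i in range(-6,7) for k in range(-6,7)]))
```

```text
away 33.81 [ 0.043  -0.3403  0.1983] [-0.2 -1.   0. ] 0.0004
52 347.1730769230769 210.94230769230768
50 347.52 210.82
z 0.045 0.05439028677317537
z -0.045 0.05423975734887232
```

View pics/t3.png

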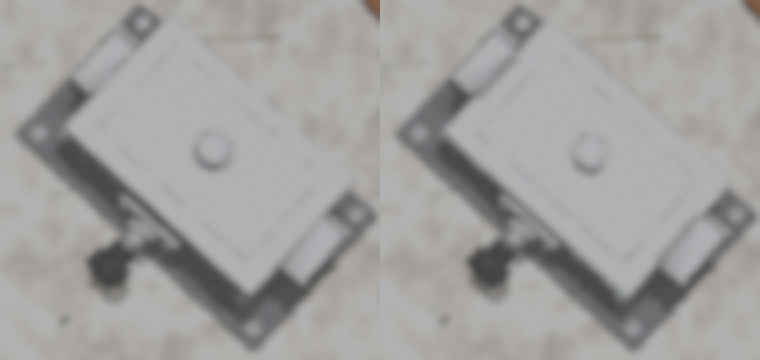

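View pics/s3.png

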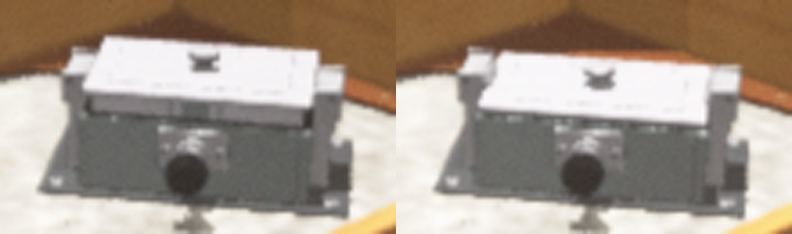

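In both pictures the knob is back at its starting place (347.2,210.9 px before, 347.5,210.8 px now). The lid is down and level at 54.4 and 54.2 mm, with both catch noses over its edges.

```bash
python3 -c "
from bench import *
job_done(); print(state()['time'])"
```

```text
the job is handed in; nothing more can be done
the job is handed in; nothing more can be done
```

The filings box is shut and locked as far as I could measure, and I handed the job in at about 34 s of the 48 s allowed. No verdict is reported, and I could not read the joint values directly.

- **Knob drawn:** I gripped it and drew it about 12.5 mm, past the detent and up to its stop.
- **Lid pressed:** I pressed the left end, then the right, then the left again. The highest reading was about 35 N, taken between 1 mm steps, so brief peaks in between were not logged.
- **Knob pushed home:** I pushed its face with closed fingers, past the detent to a hard stop, with about 21 N at the end.

**Last checks:**
- The lid's ends stood at 54.4 mm (left) and 54.2 mm (right), below the 55.6 mm limit.
- The pictures show both catch noses over the lid's edges and the knob back within about 1 mm of its home position.
- The arm is clear of everything. It never went near the pliers, spool or brush, though I did not re-measure them.

**What did not match:**
- The presses gave only small force drops, at about 7 N rather than the expected 15–25 N. I judged the catches closed from the lid's height and the pictures, not from a felt snap.
- When I pushed the knob home, the first firm contact came about 2 mm later than expected from how far I had drawn it. It may have sat up to 2 mm short of fully drawn after I let go.

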